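Change over the contour-measuring bench

TASK

Carry the tray with the measured bearing blocks to the grey bin and tip it so that all the blocks slide off its open end into the bin, then set the empty tray fully home on the three balls of the mount, its open end above the single ball on the side nearest the robot, so that the sprung rollers snap over its ribs and hold it down. Hang every snap gauge that lies on the bench by its eye on the sloping rack, one to a peg, flat against the board with its fork pointing down the slope. Do not push the mouse, the bottle or the caliper case about.

Things in the scene. Friction and masses are not known exactly. Their poses are not given: they have to be found in the camera images.
- tray: Aluminium tray 170 (x) x 110 (y), 0.35 kg, level on the bench at first. Origin: centre of its underside; x to its open end, z up. Smooth floor, top 18 up; rims 12 high on three sides, none at +x. Underneath three 45-degree V-grooves, 22 wide, 11 deep, run radially, 46 out: one at +x, two at +-120 degrees. Each long side has a bevelled rib 40 long at mid-length, crest at y = +-63.5, 21 up.
- tray_bar (a point): Centre of the tray's carrying bar, 89 above its underside, over its middle; axes as the tray. The bar is black, flat-sided, 12 thick (x), 22 tall (78 to 100 above the underside) and runs across the tray along y between two posts at y = +-52. The space under it is open (60 clear), so pieces slide through below it. They begin to slide on the floor when it is tilted 20 to 25 degrees.
- seat (a point): Where the tray's origin lies when home on the mount, on the mount's middle, 47 above the bench; axes as those of the tray when home. Three fixed 16 mm steel balls, centres 47 above the bench and 46 out from the middle, one towards +x, two at +-120 degrees, then lie in the tray's grooves.
- mount: Fixed mount: granite slab 190 (x) x 206 (y) x 30, aluminium plate on it (top at 42) with the three balls. On each y side a sprung steel roller, 12 diameter, 76 above the bench, presses inwards before a black housing 90 high at |y| 90 to 102. Going down, the tray's ribs force the rollers apart (about 15 N in all, over the last 16 mm); then they snap over and pull it home. Origin: centre of underside.
- bin_in (a point): Centre of the inner floor, 5 above the bench, of the fixed open grey bin, 200 x 200 x 65 high outside, walls 5; axes as the bin's sides, z up.
- piece_1: Aluminium bearing block loose on the tray (2 to 4 are present): flat foot 60 (x) x 38 (y) x 12 with a barrel of 13.5 radius along x on it, 28 high in all, 0.08 kg. Origin: centre of its underside, z up.
- piece_2: Aluminium bearing block loose on the tray (2 to 4 are present): flat foot 60 (x) x 38 (y) x 12 with a barrel of 13.5 radius along x on it, 28 high in all, 0.08 kg. Origin: centre of its underside, z up.
- piece_3: Aluminium bearing block loose on the tray (2 to 4 are present): flat foot 60 (x) x 38 (y) x 12 with a barrel of 13.5 radius along x on it, 28 high in all, 0.08 kg. Origin: centre of its underside, z up.
- piece_4: Aluminium bearing block loose on the tray (2 to 4 are present): flat foot 60 (x) x 38 (y) x 12 with a barrel of 13.5 radius along x on it, 28 high in all, 0.08 kg. Origin: centre of its underside, z up.
- gauge_1: Flat steel snap gauge on the bench (3 or 4, all alike, are present), 146 long (x), 10 thick, 0.14 kg. Origin: on its underside, mid-handle; the handle is 24 wide (y), x = -36 to 26; z normal to its faces. Eye end: 44 x 44 plate centred at x = 48 with a 25 mm through hole. Fork end: cross bar 48 wide at x = -42, two prongs ending at x = -75.
- gauge_1_eye (a point): Centre of this gauge's eye hole, at x = 48, at half its thickness; axes as the gauge.
- gauge_2: Flat steel snap gauge on the bench (3 or 4, all alike, are present), 146 long (x), 10 thick, 0.14 kg. Origin: on its underside, mid-handle; the handle is 24 wide (y), x = -36 to 26; z normal to its faces. Eye end: 44 x 44 plate centred at x = 48 with a 25 mm through hole. Fork end: cross bar 48 wide at x = -42, two prongs ending at x = -75.
- gauge_2_eye (a point): Centre of this gauge's eye hole, at x = 48, at half its thickness; axes as the gauge.
- gauge_3: Flat steel snap gauge on the bench (3 or 4, all alike, are present), 146 long (x), 10 thick, 0.14 kg. Origin: on its underside, mid-handle; the handle is 24 wide (y), x = -36 to 26; z normal to its faces. Eye end: 44 x 44 plate centred at x = 48 with a 25 mm through hole. Fork end: cross bar 48 wide at x = -42, two prongs ending at x = -75.
- gauge_3_eye (a point): Centre of this gauge's eye hole, at x = 48, at half its thickness; axes as the gauge.
- gauge_4: Flat steel snap gauge on the bench (3 or 4, all alike, are present), 146 long (x), 10 thick, 0.14 kg. Origin: on its underside, mid-handle; the handle is 24 wide (y), x = -36 to 26; z normal to its faces. Eye end: 44 x 44 plate centred at x = 48 with a 25 mm through hole. Fork end: cross bar 48 wide at x = -42, two prongs ending at x = -75.
- gauge_4_eye (a point): Centre of this gauge's eye hole, at x = 48, at half its thickness; axes as the gauge.
- peg_1 (a point): Foot of the rack's leftmost peg (from the left, seen from the robot), at the face of the sloping board. Axes: x up the slope, y to the left along the board, z along the peg, normal to the board, which faces the robot, sloped 40 degrees from level, 256 wide, 132 down and 22 up the slope from the peg row. Pegs: 11 diameter, 32 long, tapered tip, 66 apart, feet 103 above the bench.
- peg_2 (a point): Foot of the rack's second peg (from the left, seen from the robot), at the face of the sloping board. Axes: x up the slope, y to the left along the board, z along the peg, normal to the board, which faces the robot, sloped 40 degrees from level, 256 wide, 132 down and 22 up the slope from the peg row. Pegs: 11 diameter, 32 long, tapered tip, 66 apart, feet 103 above the bench.
- peg_3 (a point): Foot of the rack's third peg (from the left, seen from the robot), at the face of the sloping board. Axes: x up the slope, y to the left along the board, z along the peg, normal to the board, which faces the robot, sloped 40 degrees from level, 256 wide, 132 down and 22 up the slope from the peg row. Pegs: 11 diameter, 32 long, tapered tip, 66 apart, feet 103 above the bench.
- peg_4 (a point): Foot of the rack's rightmost peg (from the left, seen from the robot), at the face of the sloping board. Axes: x up the slope, y to the left along the board, z along the peg, normal to the board, which faces the robot, sloped 40 degrees from level, 256 wide, 132 down and 22 up the slope from the peg row. Pegs: 11 diameter, 32 long, tapered tip, 66 apart, feet 103 above the bench.
- mouse: Computer mouse, 105 x 60 x 30, a bystander. Origin: centre of its underside.
- cleaner: White cleaner bottle, 54 diameter, 130 high, a bystander. Origin: centre of its underside.
- caliper_case: Flat black caliper case, 70 x 170 x 26, a bystander. Origin: centre of its underside.
Not all that is in view belongs to the job. What is shaped like the gauge_2 but red is not meant.

How it is judged:
By the outcome, as a careful person would: the job done as asked, in the order asked, and still so for the second after the job is handed in, with the robot touching nothing.
Of piece_1, piece_2, piece_3, piece_4 only 2 to 4 are there at a start; the rules pass over those that are not, and their reading is None.
Of gauge_1, gauge_2, gauge_3, gauge_4 only 3 to 4 are there at a start; the rules pass over those that are not, and their reading is None.
At some moment in a run one of gauge_1, gauge_2, gauge_3, gauge_4 may be knocked a few centimetres aside while the robot is not near it.
It also fails if it takes over 210 s, if anything falls off the work surface, if the arm or the gripper's body presses on something with over 40 N, if the wrist force passes 120 N, or if a joint passes its speed limit or range.

ROBOT

A 6-joint arm with a two-finger parallel gripper is mounted at the origin on the work surface. World frame = base frame: x ahead of the robot, y to its left, z up, the work surface at z = 0. Lengths are in m, angles in rad, forces in N, time in s.
With the tool pointing down it reaches from about 0.325 to 0.775 m from the base axis. Payload 5.5 kg.
Tool frame: the origin (TCP) lies midway between the tips of the shut fingers; the grasp point (between the pads) lies r.hold_point_z behind it (r.hold_point_z is the distance from the TCP to the grasp point, in m); z points along the fingers, y is the line along which they close (so a half turn about z gives the same grasp; the last joint's range is limited). The gripper opens to 88 mm and grips with 3 to 60 N. Pads are 20 mm wide; open, the fingers measure 115 mm over their backs; the gripper's body (75 mm by 178 mm) begins 61 mm behind the grasp point.
Start: joints at [1.139, 0.091, 1.231, -0, 1.82, -0.057], TCP at [0.22, 0.558, 0.223] pointing down, gripper open.
Joint ranges: [-2.87, 2.87], [-0.86, 2.18], [0.17, 2.46], [-1.51, 4.65], [0.06, 2.69], [-2.65, 2.65]. Speed limits (rad/s): [2.57, 2.57, 3.01, 3.14, 3.14, 3.14].

INTERFACE

Orientations are given as a 3x3 rotation matrix whose columns are the frame's x, y, z axes.
In Python, from plant import r, camera, job gives the robot as it stands. The module is installed in compiled form; this text tells all that it offers.
- The arm moves only by the tool jog_arm, never from a script. Its argument "plan" is a list that holds one entry, the list of rows, each a list of 6 numbers: the shift along the tool's x, y, z in units of 30 cm (1.0 is 30 cm), then the turn, a rotation vector about the tool's x, y, z in units of 60 degrees (1.0 is 60 degrees). A call has 1 to 12 rows; each row is the pose to reach, as a shift and turn from the pose commanded when the call began, along the tool's axes at that moment; what a row does not reach only later rows make up. A row lasts 1/10 s, in which the tool goes at most 50 mm and 8.59 degrees, less where a joint would pass 70% of its speed; a pose out of reach is approached as far as the arm can. A call with a number of a shift or a turn outside -1 to 1 is refused whole. A call with a gripper value outside its range is refused whole. "gripper" is the opening, from 0 (shut) to 1 (fully open), set as the call begins (left out, the last holds). The fingers move at their own pace and stop on an object; "grip_force" is the grip in N (left out, the last holds). Time passes only in rows, so rows that repeat a pose let the fingers close. It gives the time, the measured TCP pose, the force, the opening and the grip force at its end, in the units of the state.
- r.sense(): the state, without advancing time (a new reading comes with each control period).
- camera(name): name is "scene" or "side" or "wrist"; returns a dict with "frame" (384x512x3 uint8, blue, green, red), "fx", "fy", "cx", "cy" (pixels), "world_from_camera" (4x4, takes a point from camera to world coordinates); the wrist camera has in their place "mount" (4x4, takes a point from camera to tool coordinates, whose origin is the TCP and whose axes are the flange's). Camera axes: x right, y up, looking along -z (the intrinsics and any distortion apply to the point x, -y, -z); pixel columns grow to the right and rows downward; lengths in m; the calibration is good to about 2 mm. A picture is of the moment at which its call begins: read the wrist's pose just before it. There is no depth.
- job.job_done(): hands the job in; it is judged then, once.
The state is a dict: "time_s": time; "joint_positions": joint angles; "joint_vel": joint speeds; "effort": joint torques, N m; "ee_pos": TCP position; "orientation": TCP orientation; "force": force on the tool from outside, world axes, zero at the start; "ft_torque": the same for the moment, N m; "opening": finger opening in m; "gripper_force": force on a finger pad.
Only numpy, scipy, OpenCV 4.12 (cv2) and the standard library are available. Lean on these libraries where they do the work, as an engineer would, in place of code of your own. Each camera call takes 0.05 s, during which the arm holds its last target. There are 200 camera calls.

## Working session

There is one attempt and no reset: what is moved stays moved. The work goes in short steps, Python scripts to look and compute and a tool call to move; the robot and the scene stay as the last step left them, time stands still between calls to the robot, and variables do not carry over. Pictures are saved under pics/ and viewed, at most 14 in all, crops included, and the job is handed in when it is done.

Besides the shell and the picture viewer there is one more tool, called as name([rows], argument=value, ...), one row to a line, values as JSON. jog_arm: Moves the arm, as the interface text tells. Its arguments: {"type":"object","properties":{"plan":{"type":"array","items":{"type":"array","items":{"type":"array","items":{"type":"number"}}}},"gripper":{"type":"number"},"grip_force":{"type":"number"}},"required":["plan"]}

```bash
mkdir -p pics; ls; python3 - <<'E'
from plant import r,camera,job
import cv2,numpy as np
print(r.sense(), r.hold_point_z)
for n in ["scene","side","wrist"]:
    c=camera(n); cv2.imwrite(f"pics/{n}0.png",c["frame"])
    print(n,[(k,np.round(v,4).tolist() if not isinstance(v,str) else v) for k,v in c.items() if k!="frame"])
E
```

```text
pics
{'time_s': 0.0, 'joint_positions': array([ 1.13933997e+00,  9.18193677e-02,  1.23185961e+00,  6.06133191e-06,
        1.81980335e+00, -5.66820703e-02]), 'joint_vel': array([-1.13696701e-04,  1.12349162e-03,  4.59580608e-04,  1.19892084e-03,
        8.17648539e-04,  6.23293965e-05]), 'effort': array([ 2.13454550e-03, -4.46458340e+01, -4.06444645e+01,  6.99885213e-02,
        2.93584890e-02, -2.30587302e-04]), 'ee_pos': array([0.21950355, 0.55808958, 0.22154537]), 'orientation': array([[-9.30590772e-01,  3.66060353e-01, -7.95584744e-04],
       [ 3.66061200e-01,  9.30589200e-01, -1.71403916e-03],
       [ 1.12920792e-04, -1.88630173e-03, -9.99998215e-01]]), 'force': array([-0.13008213,  0.51459403, -0.19812848]), 'ft_torque': array([-0.00899485, -0.0079408 , -0.06076279]), 'gripper_force': 0.0, 'opening': 0.08784742917161166} 0.0187
scene [('fx', 395.7307), ('fy', 395.7307), ('cx', 244.0879), ('cy', 191.4731), ('world_from_camera', [[0.3675, -0.7061, 0.6053, 1.3188], [0.93, 0.2717, -0.2477, -0.2418], [0.0104, 0.6539, 0.7565, 1.1196], [0.0, 0.0, 0.0, 1.0]])]
side [('fx', 393.5797), ('fy', 393.5797), ('cx', 257.1579), ('cy', 190.9107), ('world_from_camera', [[0.8313, 0.3268, -0.4497, -0.0258], [-0.5559, 0.4961, -0.667, -0.73], [0.0051, 0.8044, 0.594, 0.8189], [0.0, 0.0, 0.0, 1.0]])]
wrist [('fx', 342.1679), ('fy', 342.1679), ('cx', 253.1708), ('cy', 190.6215), ('mount', [[-0.0003, 0.9544, 0.2985, 0.0819], [1.0, 0.0003, 0.0001, 0.0005], [0.0, 0.2985, -0.9544, -0.1625], [0.0, 0.0, 0.0, 1.0]])]
```

```bash
python3 - <<'E'
import cv2
for n in ["scene","side"]:
    cv2.imwrite(f"pics/{n}0b.png",cv2.resize(cv2.imread(f"pics/{n}0.png"),None,fx=1.5,fy=1.5,interpolation=cv2.INTER_CUBIC))
E
```

```text
(no output)
```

View pics/scene0b.png

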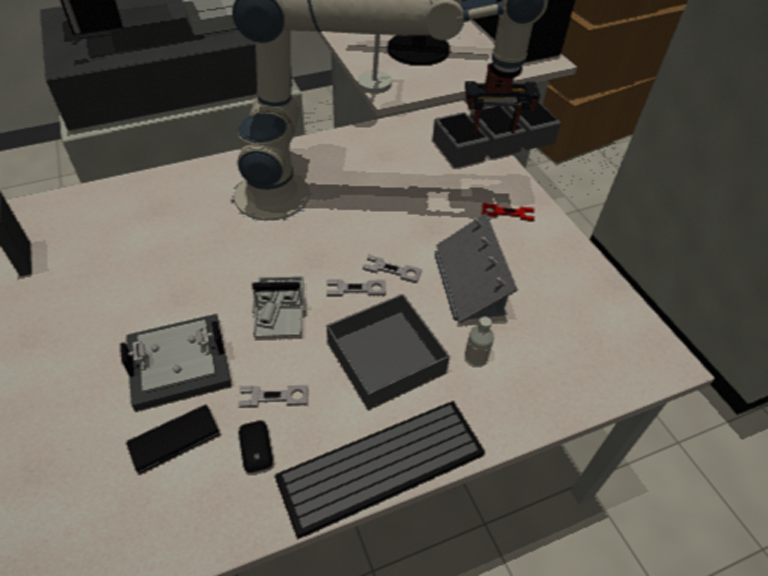

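View pics/side0b.png

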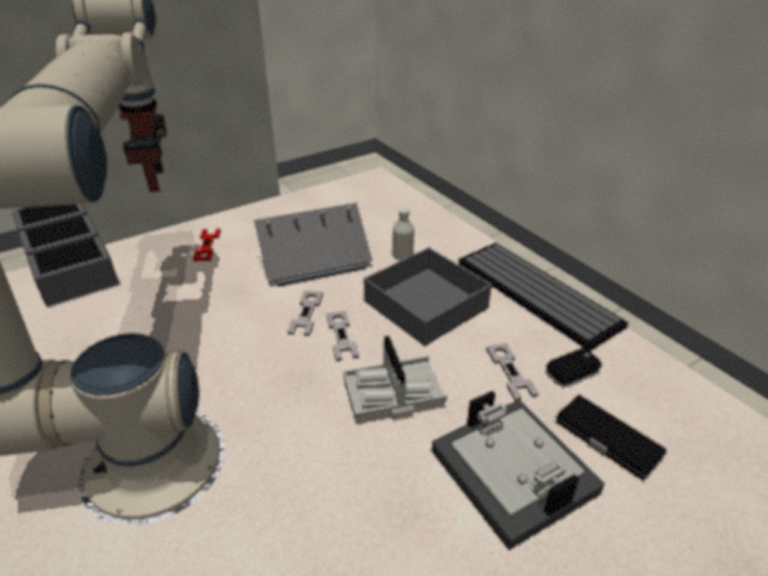

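```bash
cat > h.py <<'E'
from plant import r,camera,job
import cv2,numpy as np
from scipy.spatial.transform import Rotation as Rot
M=0
def snap(n,name,scale=1.5,crop=None):
    s=r.sense(); c=camera(n)
    if n=="wrist":
        T=np.eye(4);T[:3,:3]=s["orientation"];T[:3,3]=s["ee_pos"];W=T@c["mount"]
    else: W=c["world_from_camera"]
    np.savez(f"pics/{name}.npz",W=W,K=[c["fx"],c["fy"],c["cx"],c["cy"]],scale=scale,crop=crop or (0,0))
    f=c["frame"]
    if crop: f=f[crop[1]:crop[3],crop[0]:crop[2]]
    cv2.imwrite(f"pics/{name}.png",cv2.resize(f,None,fx=scale,fy=scale,interpolation=cv2.INTER_CUBIC))
def px(name,uv,z):
    "viewed-picture pixels -> world at height z"
    d=np.load(f"pics/{name}.npz");W=d["W"];fx,fy,cx,cy=d["K"]
    uv=np.atleast_2d(uv).astype(float)/d["scale"]+d["crop"][:2]
    v=np.c_[(uv[:,0]-cx)/fx,-(uv[:,1]-cy)/fy,-np.ones(len(uv))]@W[:3,:3].T
    o=W[:3,3]; return o+v*((np.broadcast_to(z,len(uv))-o[2])/v[:,2])[:,None]
def rel(p,R):
    "jog row (units) from present measured TCP to pose p,R"
    s=r.sense();A=s["orientation"]
    return np.round(np.r_[A.T@(np.array(p)-s["ee_pos"])/.3, Rot.from_matrix(A.T@R).as_rotvec()/np.radians(60)],4)
def down(yaw):
    "tool down, tool y at world angle yaw"
    y=np.array([np.cos(yaw),np.sin(yaw),0]);z=np.array([0,0,-1.]);return np.c_[np.cross(y,z),y,z]
E
python3 - <<'E'
from h import *
np.set_printoptions(precision=3,suppress=True)
for n in("scene","side"): snap(n,n+"1")
p=lambda n,u,z:print(n,z,px(n,u,z).tolist().__str__() if 0 else px(n,u,z).round(3).tolist())
p("scene1",[(155,349),(190,341),(177,369)],.047)
p("side1",[(489,443),(538,442),(522,478)],.047)
p("scene1",[(329,345),(403,298),(447,355),(370,398)],.065)
p("side1",[(365,290),(430,250),(490,290),(427,330)],.065)
p("scene1",[(254,283),(303,283),(302,338),(256,338)],.01)
p("scene1",[(254,286),(299,286)],.1)
p("side1",[(388,345),(402,381)],.1)
print("gauges eye, fork mid")
p("scene1",[(299,394),(244,396),(377,287),(332,288),(412,274),(368,263)],.01)
p("side1",[(500,352),(527,390),(338,322),(346,352),(312,298),(300,327)],.01)
print("pegs feet")
p("scene1",[(476,231),(483,248),(490,267),(498,285)],.103)
p("side1",[(270,236),(297,230),(324,225),(350,220)],.103)
print("bottle,mouse,case")
p("side1",[(403,255),(573,370),(610,440)],0.0)
E
```

```text
scene1 0.047 [[0.461, -0.386, 0.047], [0.467, -0.311, 0.047], [0.53, -0.35, 0.047]]
side1 0.047 [[0.461, -0.311, 0.047], [0.529, -0.353, 0.047], [0.458, -0.389, 0.047]]
scene1 0.065 [[0.6, -0.032, 0.065], [0.536, 0.171, 0.065], [0.716, 0.195, 0.065], [0.753, 0.002, 0.065]]
side1 0.065 [[0.501, 0.13, 0.065], [0.712, 0.179, 0.065], [0.724, -0.017, 0.065], [0.533, -0.047, 0.065]]
scene1 0.01 [[0.318, -0.133, 0.01], [0.362, -0.02, 0.01], [0.521, -0.073, 0.01], [0.483, -0.171, 0.01]]
scene1 0.1 [[0.408, -0.144, 0.1], [0.445, -0.049, 0.1]]
side1 0.1 [[0.423, -0.073, 0.1], [0.392, -0.161, 0.1]]
gauges eye, fork mid
scene1 0.01 [[0.66, -0.123, 0.01], [0.622, -0.234, 0.01], [0.44, 0.147, 0.01], [0.403, 0.042, 0.01], [0.432, 0.246, 0.01], [0.356, 0.156, 0.01]]
side1 0.01 [[0.655, -0.132, 0.01], [0.626, -0.237, 0.01], [0.431, 0.128, 0.01], [0.397, 0.038, 0.01], [0.424, 0.233, 0.01], [0.356, 0.158, 0.01]]
pegs feet
scene1 0.103 [[0.432, 0.412, 0.103], [0.49, 0.4, 0.103], [0.551, 0.384, 0.103], [0.607, 0.374, 0.103]]
side1 0.103 [[0.402, 0.383, 0.103], [0.466, 0.373, 0.103], [0.53, 0.358, 0.103], [0.594, 0.345, 0.103]]
bottle,mouse,case
side1 0.0 [[0.704, 0.276, 0.0], [0.748, -0.243, -0.0], [0.67, -0.396, 0.0]]
```

```bash
cat >> h.py <<'E'
def legs(*wps):
    "rows from the present pose through (p,R) waypoints, each relative to the one before"
    s=r.sense();P,A=s["ee_pos"],s["orientation"]
    for p,R in wps:
        p=np.array(p,float);v=Rot.from_matrix(A.T@R).as_rotvec()
        n=max(np.linalg.norm(p-P)/.05,np.degrees(np.linalg.norm(v))/8.59)
        print(np.round(np.r_[A.T@(p-P)/.3,v/np.radians(60)],3).tolist(),"rows>=",round(n,1)); P,A=p,R
E
python3 - <<'E'
from h import *
d=np.radians
print(px("side1",[(481,395),(560,482)],.09).round(3).tolist(),px("scene1",[(127,345),(215,322)],.09).round(3).tolist())
legs(((.36,.23,.32),down(d(24))),((.42,-.09,.34),down(d(-20))))
E
```

```text
[[0.489, -0.252, 0.09], [0.472, -0.443, 0.09]] [[0.464, -0.433, 0.09], [0.47, -0.248, 0.09]]
[-0.836, -0.847, -0.326, -0.001, 0.0, 0.742] rows>= 7.4
[-1.056, -0.251, -0.067, 0.0, 0.0, 0.733] rows>= 6.5
```

jog_arm([
  [[-0.84,-0.85,-0.33,0,0,0.74],[-0.84,-0.85,-0.33,0,0,0.74],[-0.84,-0.85,-0.33,0,0,0.74],[-0.84,-0.85,-0.33,0,0,0.74],[-0.84,-0.85,-0.33,0,0,0.74],[-0.84,-0.85,-0.33,0,0,0.74],[-0.84,-0.85,-0.33,0,0,0.74],[-0.84,-0.85,-0.33,0,0,0.74],[-0.84,-0.85,-0.33,0,0,0.74],[-0.84,-0.85,-0.33,0,0,0.74],[-0.84,-0.85,-0.33,0,0,0.74]],
])

```text
time_s: 1.35
ee_pos: [0.3604, 0.2297, 0.321]
orientation: [[-0.41, 0.912, -0.001], [0.912, 0.41, -0.0], [0.0, -0.001, -1.0]]
force: [0.4, -0.0, -0.4]
opening: 0.088
gripper_force: 0.0
```

jog_arm([
  [[-1,-0.25,-0.07,0,0,0.73],[-1,-0.25,-0.07,0,0,0.73],[-1,-0.25,-0.07,0,0,0.73],[-1,-0.25,-0.07,0,0,0.73],[-1,-0.25,-0.07,0,0,0.73],[-1,-0.25,-0.07,0,0,0.73],[-1,-0.25,-0.07,0,0,0.73],[-1,-0.25,-0.07,0,0,0.73],[-1,-0.25,-0.07,0,0,0.73],[-1,-0.25,-0.07,0,0,0.73],[-1,-0.25,-0.07,0,0,0.73]],
])

```text
time_s: 2.45
ee_pos: [0.415, -0.0741, 0.3428]
orientation: [[0.334, 0.943, 0.0], [0.943, -0.334, 0.0], [0.0, 0.0, -1.0]]
force: [0.4, -0.9, 0.2]
opening: 0.0877
gripper_force: 0.0
```

```bash
python3 - <<'E'
from h import *
snap("wrist","w1")
E
```

```text
(no output)
```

View pics/w1.png

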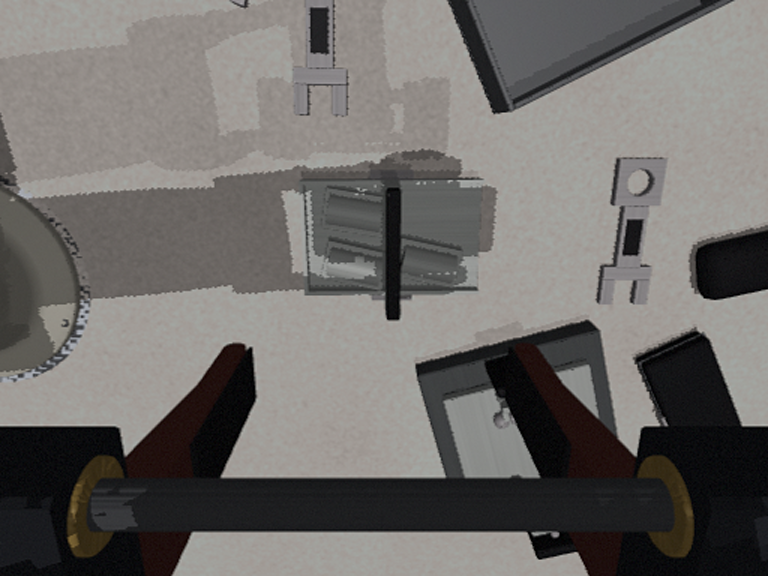

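```bash
python3 - <<'E'
from h import *
P=lambda u,z:px("w1",u,z)
b=P([(393.5,188),(393,318)],.1);print(b.round(4).tolist(),b.mean(0),np.degrees(np.arctan2(*(b[0]-b[1])[1::-1])),np.linalg.norm(b[0]-b[1]))
c=P([(305,180),(305,293),(481,180),(480,293)],[.03,.03,.03,.03]);print(c.round(4).tolist(),c.mean(0))
print("slab",P([(417,365),(595,322)],.03).round(3).tolist())
print("bin corner",P([(497,110),(452,0),(735,0)],.065).round(3).tolist())
g=P([(639,181),(625,272)],.01);print("g",g.round(3).tolist())
s=r.sense();print(s["joint_positions"].round(2))
E
```

```text
[[0.4377, -0.0437, 0.1], [0.4019, -0.146, 0.1]] [ 0.41981587 -0.09483621  0.1       ] 70.71763803122121 0.10845211941635902
[[0.3632, -0.0181, 0.03], [0.3225, -0.1186, 0.03], [0.5144, -0.0717, 0.03], [0.4832, -0.1756, 0.03]] [ 0.42082985 -0.09600999  0.03      ]
slab [[0.401, -0.228, 0.03], [0.582, -0.243, 0.03]]
bin corner [[0.537, -0.017, 0.065], [0.526, 0.072, 0.065], [0.73, -0.001, 0.065]]
g [[0.659, -0.126, 0.01], [0.628, -0.21, 0.01]]
[-0.26 -0.32  1.39  0.    2.07  0.08]
```

jog_arm([
  [[-0.73,0.49,0.13,0,0,0],[-0.73,0.49,0.13,0,0,0],[-0.73,0.49,0.13,0,0,0],[-0.73,0.49,0.13,0,0,0],[-0.73,0.49,0.13,0,0,0],[-0.73,0.49,0.13,0,0,0],[-0.73,0.49,0.13,0,0,0],[-0.73,0.49,0.13,0,0,0],[-0.73,0.49,0.13,0,0,0]],
])

```text
time_s: 3.4
ee_pos: [0.4799, -0.3299, 0.3048]
orientation: [[0.335, 0.942, 0.001], [0.942, -0.335, -0.001], [-0.0, 0.002, -1.0]]
force: [-0.1, -0.2, 0.3]
opening: 0.0882
gripper_force: 0.0
```

```bash
python3 - <<'E'
from h import *
snap("wrist","w2",2.2,(150,60,512,330))
E
```

```text
(no output)
```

View pics/w2.png

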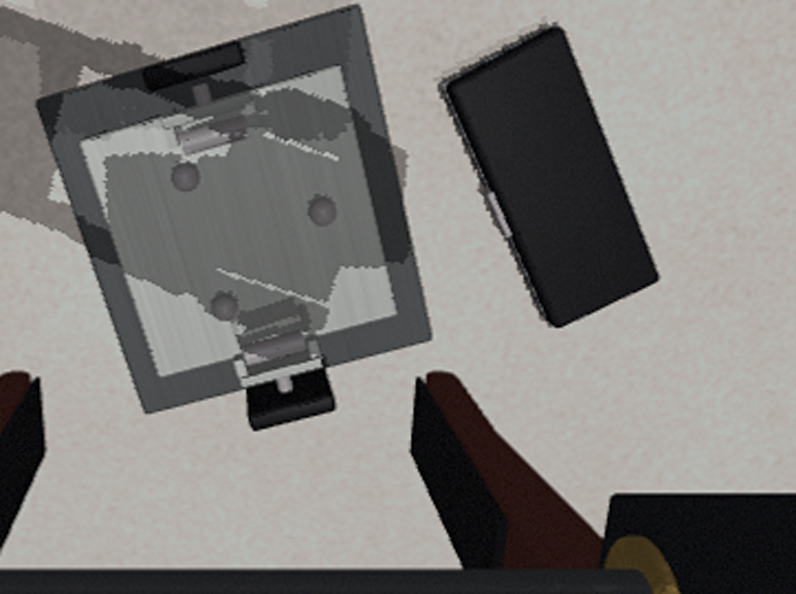

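```bash
python3 - <<'E'
from h import *
P=lambda u,z:px("w2",u,z)
b=P([(185,177),(224,307),(322,211)],.047);print(b.round(4).tolist(),b.mean(0).round(4))
c=b.mean(0);print([ (np.linalg.norm(v[:2]-c[:2]).round(4),np.degrees(np.arctan2(v[1]-c[1],v[0]-c[0])).round(1)) for v in b])
s=P([(38,101),(360,6),(431,340),(147,412)],.03);print(s.round(4).tolist(),s.mean(0).round(4))
for i,j in((0,1),(3,2),(3,0),(2,1)): print(np.degrees(np.arctan2(*(s[j]-s[i])[1::-1])),np.linalg.norm(s[j]-s[i]))
E
```

```text
[[0.464, -0.3072, 0.047], [0.4587, -0.3868, 0.047], [0.5304, -0.3513, 0.047]] [ 0.4844 -0.3485  0.047 ]
[(np.float64(0.046), np.float64(116.3)), (np.float64(0.0462), np.float64(-123.8)), (np.float64(0.0461), np.float64(-3.6))]
[[0.3991, -0.2413, 0.03], [0.5848, -0.254, 0.03], [0.5708, -0.456, 0.03], [0.3862, -0.4427, 0.03]] [ 0.4852 -0.3485  0.03  ]
-3.901286421302552 0.18614633102427566
-4.117135959775074 0.18504106692565653
86.33549084167143 0.20182898719556397
86.02161760023058 0.20252454794487912
```

```bash
python3 - <<'E'
from h import *
d=np.radians;D=down(d(-19.4))
legs(((.42,-.095,.2),D),((.42,-.095,.0705),D))
E
```

```text
[0.671, -0.451, 0.349, 0.002, 0.0, -0.003] rows>= 5.3
[0.0, 0.0, 0.432, 0.0, 0.0, 0.0] rows>= 2.6
```

jog_arm([
  [[0.67,-0.45,0.25,0,0,0],[0.67,-0.45,0.25,0,0,0],[0.67,-0.45,0.25,0,0,0],[0.67,-0.45,0.25,0,0,0],[0.67,-0.45,0.35,0,0,0],[0.67,-0.45,0.35,0,0,0],[0.67,-0.45,0.35,0,0,0],[0.67,-0.45,0.35,0,0,0],[0.67,-0.45,0.35,0,0,0]],
])

```text
time_s: 4.35
ee_pos: [0.4208, -0.0972, 0.2003]
orientation: [[0.337, 0.942, 0.003], [0.942, -0.337, -0.001], [-0.0, 0.003, -1.0]]
force: [-0.4, -0.1, 0.1]
opening: 0.0881
gripper_force: 0.0
```

jog_arm([
  [[0,0,0.1,0,0,0],[0,0,0.2,0,0,0],[0,0,0.3,0,0,0],[0,0,0.38,0,0,0],[0,0,0.43,0,0,0],[0,0,0.43,0,0,0],[0,0,0.43,0,0,0]],
])

```text
time_s: 5.05
ee_pos: [0.4208, -0.0972, 0.0709]
orientation: [[0.337, 0.941, 0.001], [0.941, -0.337, -0.0], [-0.0, 0.001, -1.0]]
force: [-0.2, -0.1, 0.0]
opening: 0.0878
gripper_force: 0.0
```

jog_arm([
  [[0,0,0,0,0,0],[0,0,0,0,0,0],[0,0,0,0,0,0],[0,0,0,0,0,0],[0,0,0,0,0,0],[0,0,0,0,0,0],[0,0,0,0,0,0],[0,0,0,0,0,0],[0,0,0,0,0,0],[0,0,0,0,0,0]],
], gripper=0, grip_force=55)

```text
time_s: 6.05
ee_pos: [0.4198, -0.0964, 0.0696]
orientation: [[0.337, 0.942, -0.001], [0.942, -0.337, 0.001], [0.0, -0.001, -1.0]]
force: [0.7, 0.5, -1.6]
opening: 0.0115
gripper_force: 55.3
```

```bash
python3 - <<'E'
from h import *
d=np.radians;D=down(d(-19.7));E=down(d(5.5))
u=np.array([np.cos(d(5.5)),np.sin(d(5.5)),0]);bar=np.array([.565,.087,.215])
def tip(t):
    R=E@Rot.from_euler("x",d(t)).as_matrix(); return bar+R[:,2]*.0187,R
print(tip(42)[1].round(2).tolist())
legs(((.42,-.0965,.235),D),((*bar[:2],.235),E),tip(0),tip(42),tip(55))
legs(((.42,-.0965,.235),D),((*bar[:2],.235),E),tip(0),tip(21),tip(42))
E
```

```text
[[-0.1, 0.74, -0.67], [1.0, 0.07, -0.06], [0.0, -0.67, -0.74]]
[-0.0, 0.0, -0.551, -0.001, -0.0, 0.001] rows>= 3.3
[0.739, 0.249, 0.0, 0.0, 0.0, -0.42] rows>= 4.7
[0.0, 0.0, 0.129, 0.0, 0.0, 0.0] rows>= 0.8
[0.0, -0.042, -0.016, 0.7, 0.0, -0.0] rows>= 4.9
[0.0, -0.014, -0.002, 0.217, -0.0, -0.0] rows>= 1.5
[-0.0, 0.0, -0.551, -0.001, -0.0, 0.001] rows>= 3.3
[0.739, 0.249, 0.0, 0.0, 0.0, -0.42] rows>= 4.7
[0.0, 0.0, 0.129, 0.0, 0.0, 0.0] rows>= 0.8
[0.0, -0.022, -0.004, 0.35, 0.0, 0.0] rows>= 2.4
[0.0, -0.022, -0.004, 0.35, 0.0, -0.0] rows>= 2.4
```

jog_arm([
  [[0,0,-0.05,0,0,0],[0,0,-0.13,0,0,0],[0,0,-0.22,0,0,0],[0,0,-0.31,0,0,0],[0,0,-0.4,0,0,0],[0,0,-0.48,0,0,0],[0,0,-0.53,0,0,0],[0,0,-0.55,0,0,0],[0,0,-0.55,0,0,0]],
])

```text
time_s: 6.95
ee_pos: [0.4204, -0.0967, 0.2351]
orientation: [[0.337, 0.942, 0.001], [0.942, -0.337, -0.0], [-0.0, 0.001, -1.0]]
force: [-0.0, 0.0, -7.6]
opening: 0.0114
gripper_force: 55.0
```

jog_arm([
  [[0.03,0.01,0,0,0,-0.02],[0.09,0.03,0,0,0,-0.05],[0.17,0.06,0,0,0,-0.1],[0.26,0.09,0,0,0,-0.15],[0.35,0.12,0,0,0,-0.2],[0.44,0.15,0,0,0,-0.25],[0.53,0.18,0,0,0,-0.3],[0.61,0.205,0,0,0,-0.35],[0.67,0.225,0,0,0,-0.39],[0.72,0.24,0,0,0,-0.41],[0.74,0.25,0,0,0,-0.42],[0.74,0.25,0,0,0,-0.42]],
])

```text
time_s: 8.15
ee_pos: [0.5657, 0.0877, 0.2335]
orientation: [[-0.097, 0.995, -0.002], [0.995, 0.097, -0.0], [-0.0, -0.002, -1.0]]
force: [0.4, -0.2, -6.8]
opening: 0.0118
gripper_force: 55.0
```

```bash
python3 - <<'E'
from h import *
snap("scene","s2",3,(160,150,360,340))
E
```

```text
(no output)
```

View pics/s2.png

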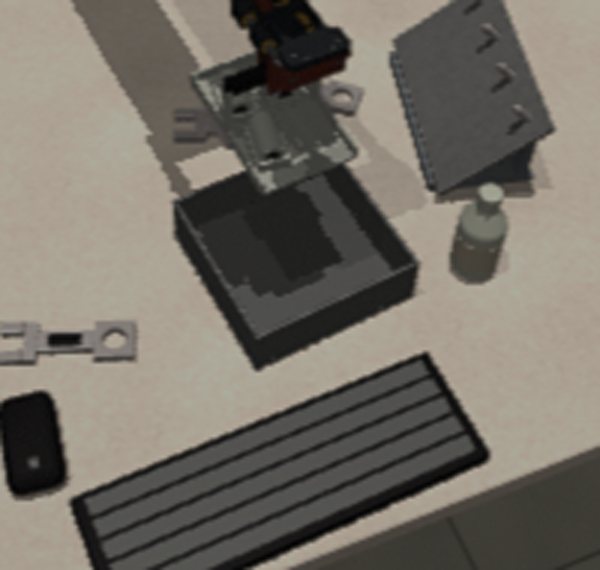

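```bash
python3 - <<'E'
from h import *
P=lambda u,z:px("s2",u,z).round(3).tolist()
print(P([(176,205),(258,335),(416,265)],.065), P([(355,155),(263,190)],.18))
E
```

```text
[[0.554, -0.019, 0.065], [0.741, 0.005, 0.065], [0.722, 0.194, 0.065]] [[0.643, 0.149, 0.18], [0.651, 0.044, 0.18]]
```

jog_arm([
  [[0,0.01,0.04,0,0,0],[0,0.02,0.08,0,0,0],[0,0.03,0.12,0,0,0],[0,0.026,0.12,0.07,0,0],[0,0.022,0.12,0.14,0,0],[0,0.017,0.12,0.21,0,0],[0,0.012,0.118,0.28,0,0],[0,0.008,0.115,0.35,0,0],[0,0.003,0.112,0.42,0,0],[0,0,0.11,0.49,0,0],[0,-0.005,0.108,0.56,0,0],[0,-0.008,0.105,0.63,0,0]],
])

```text
time_s: 9.4
ee_pos: [0.5639, 0.0866, 0.2018]
orientation: [[-0.096, 0.786, -0.611], [0.995, 0.075, -0.059], [-0.0, -0.614, -0.789]]
force: [-0.9, -0.7, -5.8]
opening: 0.0116
gripper_force: 55.0
```

jog_arm([
  [[0,0,0,0.05,0,0],[0,0,0,0.1,0,0],[0,0,0,0.15,0,0],[0,0,0,0.15,0,0],[0,0,0,0.15,0,0],[0,0,0,0.15,0,0],[0,0,0,0.15,0,0],[0,0,0,0.15,0,0]],
])

```text
time_s: 10.2
ee_pos: [0.5632, 0.0869, 0.204]
orientation: [[-0.096, 0.683, -0.724], [0.995, 0.066, -0.07], [0.0, -0.727, -0.686]]
force: [1.1, 0.9, -3.2]
opening: 0.0119
gripper_force: 55.0
```

```bash
python3 - <<'E'
from h import *
print(r.sense()["joint_positions"].round(2))
snap("scene","s3",3,(160,150,360,340))
E
```

```text
[ 0.09  0.76  0.61 -0.    2.59 -0.  ]
```

View pics/s3.png

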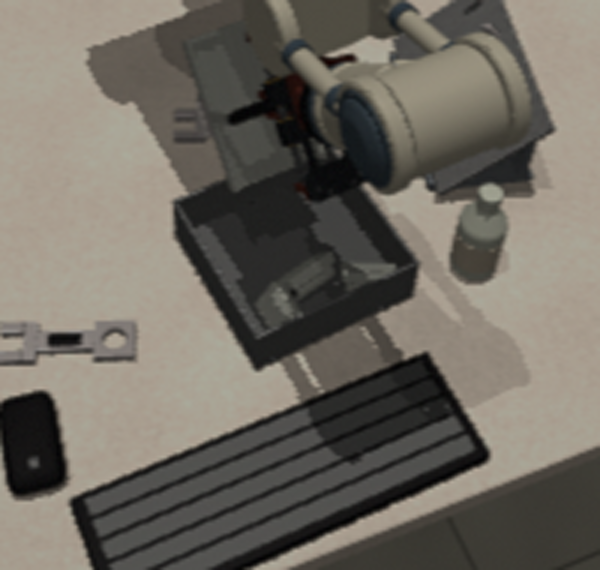

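```bash
python3 - <<'E'
from h import *
d=np.radians;E=down(d(5.5));F=down(d(-3.7))
legs(((.55,.08,.25),E),((.51,-.13,.25),F),((.4847,-.3485,.25),F),((.4847,-.3485,.16),F))
E
```

```text
[-0.019, -0.143, -0.072, -0.778, 0.0, 0.0] rows>= 5.4
[-0.684, -0.2, 0.0, 0.0, 0.0, 0.153] rows>= 4.3
[-0.732, -0.037, 0.0, 0.0, 0.0, 0.0] rows>= 4.4
[0.0, 0.0, 0.3, 0.0, 0.0, 0.0] rows>= 1.8
```

jog_arm([
  [[0,-0.07,-0.07,-0.05,0,0],[-0.005,-0.12,-0.12,-0.15,0,0],[-0.01,-0.14,-0.12,-0.28,0,0],[-0.01,-0.14,-0.1,-0.41,0,0],[-0.02,-0.14,-0.07,-0.54,0,0],[-0.02,-0.14,-0.07,-0.66,0,0],[-0.02,-0.14,-0.07,-0.74,0,0],[-0.02,-0.143,-0.072,-0.778,0,0],[-0.02,-0.143,-0.072,-0.778,0,0],[-0.02,-0.143,-0.072,-0.778,0,0]],
])

```text
time_s: 11.25
ee_pos: [0.5495, 0.0796, 0.2494]
orientation: [[-0.096, 0.995, -0.004], [0.995, 0.096, -0.0], [0.0, -0.004, -1.0]]
force: [-0.2, -0.4, -3.5]
opening: 0.0115
gripper_force: 55.0
```

jog_arm([
  [[-0.05,-0.02,0,0,0,0.01],[-0.15,-0.05,0,0,0,0.03],[-0.28,-0.08,0,0,0,0.06],[-0.41,-0.12,0,0,0,0.09],[-0.54,-0.16,0,0,0,0.12],[-0.63,-0.185,0,0,0,0.14],[-0.684,-0.2,0,0,0,0.153],[-0.684,-0.2,0,0,0,0.153]],
])

```text
time_s: 12.05
ee_pos: [0.5095, -0.1334, 0.2484]
orientation: [[0.068, 0.998, -0.005], [0.998, -0.068, -0.0], [-0.001, -0.005, -1.0]]
force: [0.3, 0.5, -3.9]
opening: 0.0118
gripper_force: 55.0
```

jog_arm([
  [[-0.05,0,0,0,0,0],[-0.15,-0.01,0,0,0,0],[-0.28,-0.015,0,0,0,0],[-0.41,-0.02,0,0,0,0],[-0.54,-0.03,0,0,0,0],[-0.65,-0.035,0,0,0,0],[-0.71,-0.037,0,0,0,0],[-0.732,-0.037,0,0,0,0],[-0.732,-0.037,0,0,0,0],[-0.732,-0.037,0,0,0,0]],
])

```text
time_s: 13.05
ee_pos: [0.4857, -0.3476, 0.2495]
orientation: [[0.062, 0.998, -0.002], [0.998, -0.062, 0.0], [0.0, -0.002, -1.0]]
force: [-0.1, 0.4, -3.8]
opening: 0.0117
gripper_force: 55.0
```

```bash
python3 - <<'E'
from h import *
d=np.radians;F=down(d(-3.7))
legs(((.4847,-.3485,.16),F))
snap("wrist","w3",1.5)
snap("scene","s4",3,(60,150,320,350))
E
```

```text
[-0.003, -0.002, 0.298, -0.002, -0.0, 0.002] rows>= 1.8
```

View pics/w3.png

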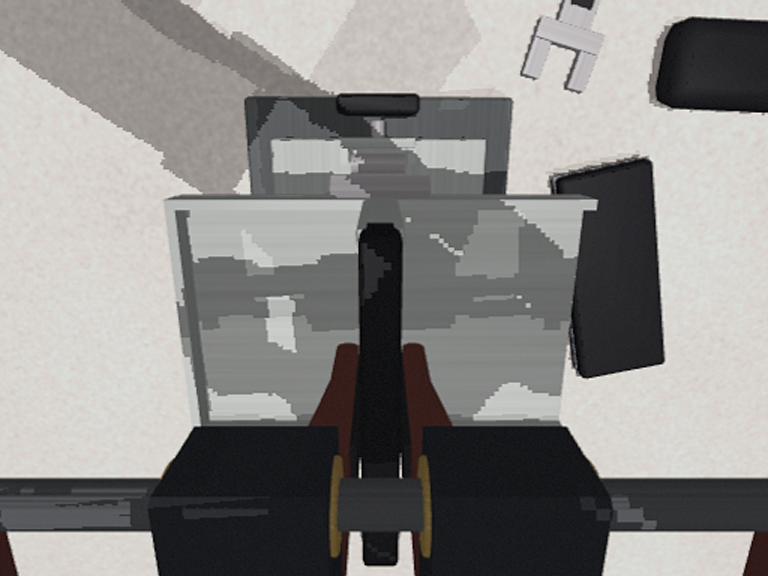

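```bash
python3 - <<'E'
from h import *
s=r.sense();A=s["orientation"]
p=px("w3",[(380,222),(380,566),(165,198),(597,203)],[.279,.279,.21,.21]);print(((p-s["ee_pos"])@A).round(4).tolist())
q=px("w3",[(245,97),(512,97),(337,107),(420,107)],[.03,.03,.09,.09]);print(q.round(4).tolist())
E
```

```text
[[0.0584, 0.0005, -0.0292], [-0.0551, 0.0005, -0.0292], [0.0555, -0.0837, 0.0399], [0.0534, 0.0857, 0.0396]]
[[0.398, -0.2402, 0.03], [0.5844, -0.2519, 0.03], [0.4664, -0.2531, 0.09], [0.5155, -0.2562, 0.09]]
```

jog_arm([
  [[0,0,0.08,0,0,0],[0,0,0.16,0,0,0],[0,0,0.24,0,0,0],[-0.003,-0.002,0.3,0,0,0],[-0.003,-0.002,0.34,0,0,0],[-0.003,-0.002,0.37,0,0,0],[-0.003,-0.002,0.37,0,0,0],[-0.003,-0.002,0.37,0,0,0]],
])

```text
time_s: 13.95
ee_pos: [0.4842, -0.3492, 0.1385]
orientation: [[0.063, 0.998, -0.003], [0.998, -0.063, 0.0], [0.0, -0.003, -1.0]]
force: [-2.2, 2.2, -7.1]
opening: 0.0117
gripper_force: 55.0
```

jog_arm([
  [[0,0,0.01,0,0,0],[0,0,0.02,0,0,0],[0,0,0.03,0,0,0],[0,0,0.04,0,0,0],[0,0,0.045,0,0,0],[0,0,0.045,0,0,0]],
])

```text
time_s: 14.55
ee_pos: [0.4851, -0.3507, 0.1292]
orientation: [[0.064, 0.998, 0.002], [0.998, -0.064, -0.004], [-0.004, 0.003, -1.0]]
force: [-3.4, 3.9, 8.2]
opening: 0.0118
gripper_force: 55.0
```

jog_arm([
  [[0,0,0.007,0,0,0],[0,0,0.014,0,0,0],[0,0,0.02,0,0,0],[0,0,0.026,0,0,0],[0,0,0.03,0,0,0],[0,0,0.03,0,0,0]],
])

```text
time_s: 15.15
ee_pos: [0.4843, -0.3489, 0.1169]
orientation: [[0.063, 0.998, -0.002], [0.998, -0.063, 0.001], [0.001, -0.002, -1.0]]
force: [-3.1, 5.8, 2.3]
opening: 0.0118
gripper_force: 55.0
```

jog_arm([
  [[0,0,0.007,0,0,0],[0,0,0.012,0,0,0],[0,0,0.012,0,0,0]],
])

```text
time_s: 15.45
ee_pos: [0.4844, -0.349, 0.1167]
orientation: [[0.063, 0.998, -0.0], [0.998, -0.063, -0.001], [-0.001, -0.0, -1.0]]
force: [-6.5, 9.5, 15.2]
opening: 0.012
gripper_force: 55.0
```

```bash
python3 - <<'E'
from h import *
snap("side","d1",5,(270,215,410,335))
E
```

```text
(no output)
```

View pics/d1.png

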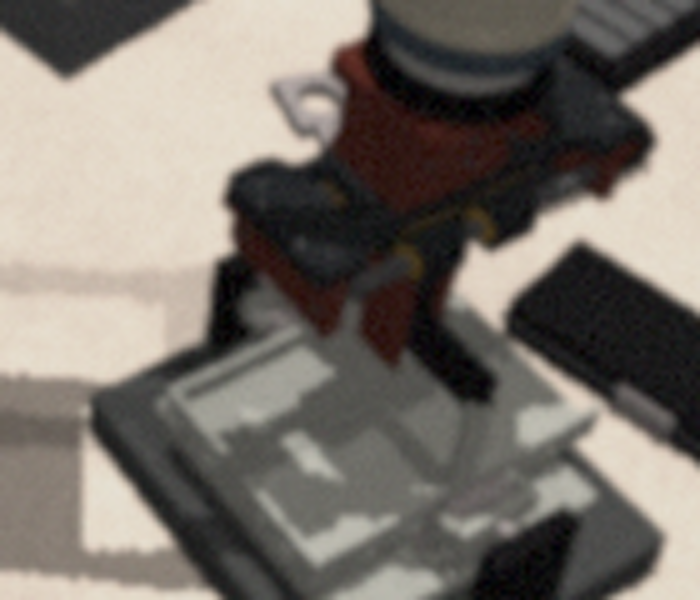

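jog_arm([
  [[0,0,-0.012,0,0,0],[0,0,-0.012,0,0,0],[0,0,-0.012,0,0,0],[0,0,-0.012,0,0,0],[0,0,-0.012,0,0,0],[0,0,-0.012,0,0,0],[0,0,-0.012,0,0,0],[0,0,-0.012,0,0,0]],
], gripper=0.7)

```text
time_s: 16.3
ee_pos: [0.4842, -0.3497, 0.1158]
orientation: [[0.064, 0.998, -0.002], [0.998, -0.064, -0.0], [-0.0, -0.002, -1.0]]
force: [-0.6, -0.3, -1.0]
opening: 0.0612
gripper_force: 0.0
```

jog_arm([
  [[0,0,-0.1,0,0,0],[0,0,-0.2,0,0,0],[0,0,-0.35,0,0,0],[0,0,-0.5,0,0,0],[0,0,-0.6,0,0,0],[0,0,-0.6,0,0,0],[0,0,-0.6,0,0,0]],
])

```text
time_s: 17.0
ee_pos: [0.4849, -0.3499, 0.2963]
orientation: [[0.064, 0.998, -0.001], [0.998, -0.064, -0.001], [-0.001, -0.001, -1.0]]
force: [-0.6, 1.2, -0.5]
opening: 0.0613
gripper_force: 0.0
```

```bash
python3 - <<'E'
from h import *
d=np.radians
legs(((.62,-.17,.28),down(d(-20))))
E
```

```text
[0.627, 0.411, 0.053, -0.001, 0.001, 0.272] rows>= 4.5
```

jog_arm([
  [[0.63,0.41,0.05,0,0,0.27],[0.63,0.41,0.05,0,0,0.27],[0.63,0.41,0.05,0,0,0.27],[0.63,0.41,0.05,0,0,0.27],[0.63,0.41,0.05,0,0,0.27],[0.63,0.41,0.05,0,0,0.27],[0.63,0.41,0.05,0,0,0.27],[0.63,0.41,0.05,0,0,0.27]],
])

```text
time_s: 17.8
ee_pos: [0.6187, -0.1698, 0.2795]
orientation: [[0.341, 0.94, -0.004], [0.94, -0.341, -0.0], [-0.001, -0.004, -1.0]]
force: [-0.9, -0.5, -0.1]
opening: 0.0616
gripper_force: 0.0
```

```bash
python3 - <<'E'
from h import *
snap("wrist","w4",1.5)
E
```

```text
(no output)
```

View pics/w4.png

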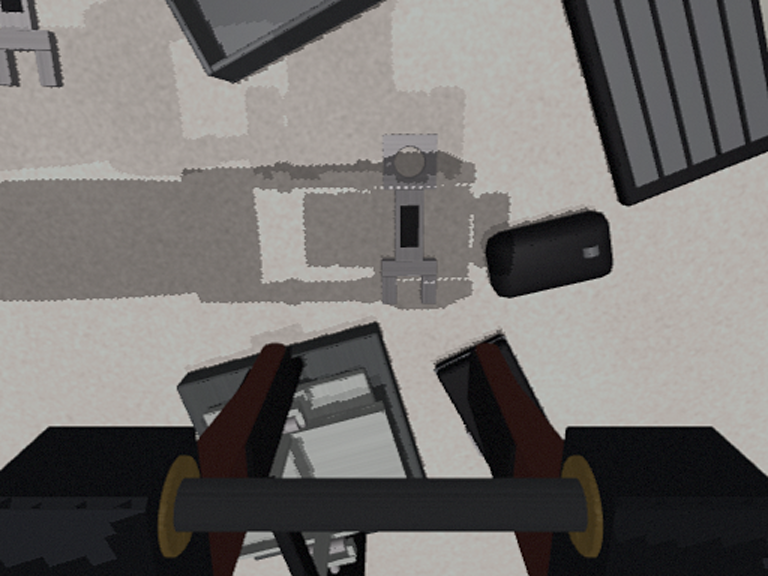

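```bash
cat >> h.py <<'E'
def gauge(name,eye,bar):
    "eye centre, cross bar centre pixels -> origin xy, yaw(deg) of gauge x"
    e,b=px(name,[eye,bar],.01);v=(e-b)[:2];L=np.linalg.norm(v);u=v/L
    a=np.degrees(np.arctan2(u[1],u[0])); m=(e+b)[:2]/2-u*3e-3
    print("origin",m.round(4),"yaw",a.round(1),"len(90)",(L*1e3).round(1)); return m,a
E
python3 - <<'E'
from h import *
m,a=gauge("w4",(410,160),(409,268))
d=np.radians
R=down(d(a-90))
u=np.array([np.cos(d(a)),np.sin(d(a))]);g=m+u*0.0
legs(((*g,.06),R),((*g,.003),R))
E
```

```text
origin [ 0.644 -0.172] yaw 70.5 len(90) 91.7
[0.024, 0.084, 0.733, -0.003, 0.001, -0.008] rows>= 4.4
[0.0, 0.0, 0.19, 0.0, 0.0, 0.0] rows>= 1.1
```

jog_arm([
  [[0.024,0.084,0.15,0,0,0],[0.024,0.084,0.3,0,0,0],[0.024,0.084,0.45,0,0,0],[0.024,0.084,0.6,0,0,0],[0.024,0.084,0.72,0,0,0],[0.024,0.084,0.8,0,0,0],[0.024,0.084,0.87,0,0,0],[0.024,0.084,0.91,0,0,0],[0.024,0.084,0.925,0,0,0],[0.024,0.084,0.925,0,0,0]],
])

```text
time_s: 18.85
ee_pos: [0.6448, -0.1714, 0.0033]
orientation: [[0.34, 0.94, -0.002], [0.94, -0.34, -0.0], [-0.001, -0.002, -1.0]]
force: [0.5, 0.7, 0.3]
opening: 0.0618
gripper_force: 0.0
```

jog_arm([
  [[0,0,0,0,0,0],[0,0,0,0,0,0],[0,0,0,0,0,0],[0,0,0,0,0,0],[0,0,0,0,0,0],[0,0,0,0,0,0],[0,0,0,0,0,0],[0,0,0,0,0,0]],
], gripper=0, grip_force=30)

```text
time_s: 19.65
ee_pos: [0.645, -0.1707, 0.0033]
orientation: [[0.34, 0.941, -0.002], [0.941, -0.34, -0.0], [-0.001, -0.002, -1.0]]
force: [-0.9, 0.8, 1.9]
opening: 0.0235
gripper_force: 30.0
```

jog_arm([
  [[0,0,-0.05,0,0,0],[0,0,-0.15,0,0,0],[0,0,-0.3,0,0,0],[0,0,-0.45,0,0,0],[0,0,-0.6,0,0,0],[0,0,-0.75,0,0,0],[0,0,-0.9,0,0,0],[0,0,-0.95,0,0,0],[0,0,-0.95,0,0,0]],
])

```text
time_s: 20.55
ee_pos: [0.6462, -0.171, 0.2932]
orientation: [[0.34, 0.941, 0.005], [0.941, -0.34, -0.003], [-0.001, 0.006, -1.0]]
force: [-0.2, -0.3, -1.4]
opening: 0.0237
gripper_force: 30.0
```

```bash
cat >> h.py <<'E'
def board(phi):
    "rotation with columns up-slope, left, normal; phi = heading of up-slope, deg"
    f=np.radians(phi);c,s=np.cos(np.radians(40)),np.sin(np.radians(40))
    h=np.array([np.cos(f),np.sin(f),0]);z=np.array([0,0,1.])
    return np.c_[c*h+s*z,np.cross(z,h),c*z-s*h]
def tool(B): return B@np.diag([1.,-1,-1])
E
python3 - <<'E'
from h import *
d=np.radians
B=board(78.3);p2=np.array([.476,.386,.103]);v=p2-.048*B[:,0]+.13*B[:,2]
print(v)
legs(((.56,.0,.30),down(d(-16))),((*(v+[0.03,-.13,.1]),),down(d(-12))),(v,tool(B)))
E
```

```text
[0.45159809 0.26816765 0.17173197]
[0.438, -0.464, -0.026, 0.006, 0.001, -0.064] rows>= 3.8
[0.371, -0.378, 0.094, 0.0, 0.0, -0.067] rows>= 3.2
[0.403, -0.188, 0.333, 0.002, 0.667, -0.005] rows>= 4.7
```

jog_arm([
  [[0.1,-0.11,0,0,0,0],[0.22,-0.23,0,0,0,-0.03],[0.33,-0.35,-0.02,0,0,-0.05],[0.44,-0.46,-0.03,0,0,-0.064],[0.44,-0.46,-0.03,0,0,-0.064],[0.44,-0.46,-0.03,0,0,-0.064]],
])

```text
time_s: 21.15
ee_pos: [0.5601, 0.0011, 0.2961]
orientation: [[0.274, 0.962, -0.003], [0.962, -0.274, -0.001], [-0.001, -0.003, -1.0]]
force: [-0.6, -0.3, -2.5]
opening: 0.0236
gripper_force: 30.0
```

jog_arm([
  [[0.1,-0.1,0.02,0,0,0],[0.2,-0.2,0.04,0,0,-0.03],[0.3,-0.3,0.07,0,0,-0.05],[0.37,-0.38,0.09,0,0,-0.067],[0.37,-0.38,0.09,0,0,-0.067],[0.37,-0.38,0.09,0,0,-0.067]],
])

```text
time_s: 21.75
ee_pos: [0.482, 0.1376, 0.2692]
orientation: [[0.208, 0.978, -0.004], [0.978, -0.208, -0.001], [-0.002, -0.003, -1.0]]
force: [-0.3, -0.6, -1.7]
opening: 0.0236
gripper_force: 30.0
```

jog_arm([
  [[0.06,-0.03,0.05,0,0.1,0],[0.12,-0.06,0.1,0,0.2,0],[0.18,-0.1,0.15,0,0.3,0],[0.24,-0.13,0.2,0,0.4,0],[0.3,-0.16,0.25,0,0.5,0],[0.36,-0.18,0.3,0,0.6,0],[0.4,-0.19,0.33,0,0.667,0],[0.4,-0.19,0.33,0,0.667,0],[0.4,-0.19,0.33,0,0.667,0],[0.4,-0.19,0.33,0,0.667,0]],
])

```text
time_s: 22.75
ee_pos: [0.4519, 0.2668, 0.1729]
orientation: [[0.16, 0.978, 0.134], [0.75, -0.209, 0.627], [0.642, 0.0, -0.767]]
force: [-0.1, -0.0, -0.7]
opening: 0.0234
gripper_force: 30.0
```

```bash
python3 - <<'E'
from h import *
print(r.sense()["joint_positions"].round(2))
snap("wrist","w5",1.5)
E
```

```text
[ 0.03 -0.44  1.93  0.68  1.47  0.24]
```

View pics/w5.png

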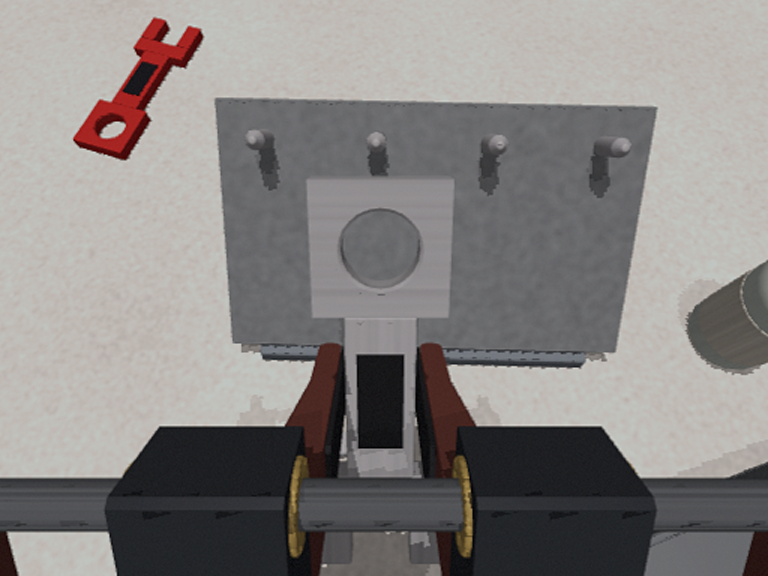

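```bash
cat >> h.py <<'E'
def proj(name,X):
    d=np.load(f"pics/{name}.npz");W=d["W"];fx,fy,cx,cy=d["K"];c=(X-W[:3,3])@W[:3,:3]
    return (np.c_[cx-fx*c[:,0]/c[:,2],cy+fy*c[:,1]/c[:,2]]-d["crop"][:2])*d["scale"]
def ray_tool(name,uv,zt):
    "viewed pixel -> point in the present tool frame at tool z = zt"
    s=r.sense();A=s["orientation"];d=np.load(f"pics/{name}.npz");o=A.T@(d["W"][:3,3]-s["ee_pos"])
    v=A.T@(px(name,uv,0)[0]-d["W"][:3,3]);return o+v*(zt-o[2])/v[2]
E
python3 - <<'E'
from h import *
from scipy.optimize import least_squares
ys=[.099,.033,-.033,-.099]
mod=np.array([(.022,.128,0),(.022,-.128,0),(-.132,-.128,0),(-.132,.128,0)]+[(0,y,.031) for y in ys])
obs=np.array([(217,98),(656,107),(617,352),(232,343),(255,139),(376,141),(498,144),(622,147)],float)
f=lambda q:(proj("w5",np.array([q[0],q[1],q[3]])+mod@board(q[2]).T)-obs).ravel()
for fz in(1,0):
    g=(lambda q:f(q)) if fz else (lambda q:f(np.r_[q,.103]))
    s=least_squares(g,[.508,.379,78.3,.103] if fz else [.508,.379,78.3]);print(s.x.round(4),s.fun.reshape(-1,2).round(1).tolist())
print("eye in tool",ray_tool("w5",(380,247),-.0067).round(4))
E
```

```text
[ 0.5159  0.4122 76.488   0.1019] [[-1.6, -0.1], [0.4, -0.2], [-2.3, -1.4], [0.9, -1.7], [-1.2, 0.6], [0.4, 1.2], [1.6, 0.7], [1.4, 0.3]]
[ 0.5156  0.4115 76.4985] [[-2.6, -0.5], [1.4, -0.7], [-1.6, -0.9], [0.2, -1.2], [-2.1, 0.3], [0.2, 0.9], [1.9, 0.4], [2.2, 0.0]]
eye in tool [ 0.0466  0.0008 -0.0067]
```

```bash
cat >> h.py <<'E'
BB=board(76.5);P0=np.array([.5157,.4118,.103])
def hang(k,n,e=.047,ey=.0008,sag=.002):
    "TCP pose holding a gauge with its eye over peg k, TCP n off the board"
    y={1:.099,2:.033,3:-.033,4:-.099}[k]
    return P0+BB@np.array([-e-sag,y+ey,n]),tool(BB)
E
python3 - <<'E'
from h import *
for k in (2,3):legs(hang(k,.06),hang(k,.005)); 
print(hang(3,.06),hang(3,.005))
E
```

```text
[0.085, -0.011, 0.312, -0.015, 0.001, 0.019] rows>= 1.9
[0.0, -0.0, 0.183, 0.0, 0.0, 0.0] rows>= 1.1
[0.08, 0.209, 0.309, -0.015, 0.001, 0.019] rows>= 2.3
[0.0, -0.0, 0.183, 0.0, 0.0, 0.0] rows>= 1.1
(array([0.52924432, 0.33028237, 0.11746607]), array([[ 0.17882952,  0.97236992,  0.15005579],
       [ 0.74487857, -0.23344536,  0.62502734],
       [ 0.64278761,  0.        , -0.76604444]])) (array([0.53749739, 0.36465887, 0.07533363]), array([[ 0.17882952,  0.97236992,  0.15005579],
       [ 0.74487857, -0.23344536,  0.62502734],
       [ 0.64278761,  0.        , -0.76604444]]))
```

jog_arm([
  [[0.03,0.07,0.1,0,0,0.005],[0.06,0.14,0.2,-0.01,0,0.01],[0.08,0.21,0.28,-0.015,0,0.019],[0.08,0.21,0.31,-0.015,0,0.019],[0.08,0.21,0.31,-0.015,0,0.019],[0.08,0.21,0.31,-0.015,0,0.019]],
])

```text
time_s: 23.4
ee_pos: [0.5282, 0.331, 0.1163]
orientation: [[0.179, 0.973, 0.147], [0.745, -0.232, 0.625], [0.643, -0.002, -0.766]]
force: [0.7, 0.5, -1.7]
opening: 0.0236
gripper_force: 30.0
```

```bash
python3 - <<'E'
from h import *
legs(hang(3,.06),hang(3,.005)); 
snap("wrist","w6",1.5)
E
```

```text
[0.001, 0.004, -0.004, -0.003, 0.0, 0.0] rows>= 0.0
[0.0, -0.0, 0.183, 0.0, 0.0, 0.0] rows>= 1.1
```

View pics/w6.png

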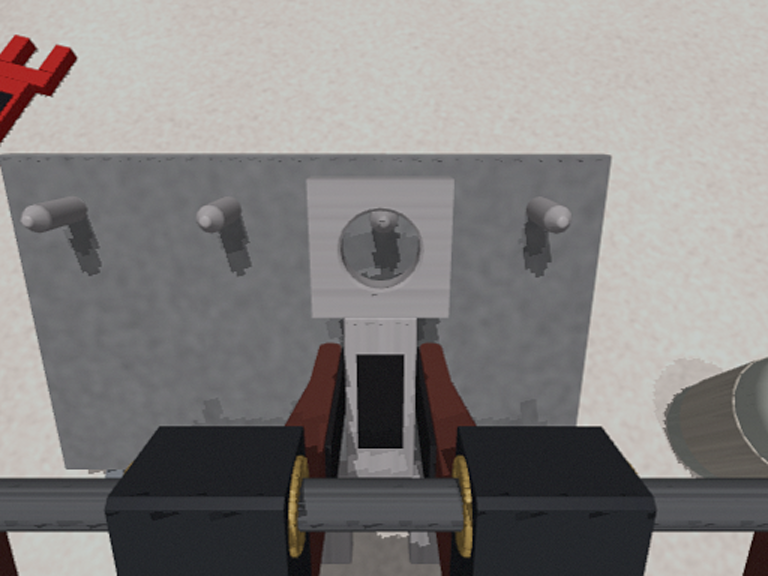

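```bash
python3 - <<'E'
from h import *
print(ray_tool("w6",(382,215),.028).round(4),ray_tool("w6",(380,247),-.0067).round(4))
E
```

```text
[0.051 0.001 0.028] [ 0.0469  0.0003 -0.0067]
```

jog_arm([
  [[0,0,0.03,0,0,0],[0,0.004,0.07,0,0,0],[0,0.004,0.11,0,0,0],[0,0.004,0.15,0,0,0],[0,0.004,0.179,0,0,0],[0,0.004,0.179,0,0,0],[0,0.004,0.179,0,0,0]],
])

```text
time_s: 24.15
ee_pos: [0.5372, 0.3647, 0.0736]
orientation: [[0.18, 0.973, 0.147], [0.745, -0.232, 0.625], [0.642, -0.003, -0.766]]
force: [-0.2, 0.4, -1.6]
opening: 0.024
gripper_force: 30.0
```

jog_arm([
  [[0,0,0,0,0,0],[0,0,0,0,0,0],[0,0,0,0,0,0],[0,0,0,0,0,0],[0,0,0,0,0,0]],
], gripper=0.42)

```text
time_s: 24.65
ee_pos: [0.5376, 0.3643, 0.0745]
orientation: [[0.18, 0.973, 0.148], [0.745, -0.233, 0.625], [0.643, -0.002, -0.766]]
force: [-0.2, 0.4, 0.4]
opening: 0.037
gripper_force: 0.0
```

jog_arm([
  [[0,0,-0.03,0,0,0],[0,0,-0.08,0,0,0],[0,0,-0.16,0,0,0],[0,0,-0.26,0,0,0],[0,0,-0.38,0,0,0],[0,0,-0.45,0,0,0],[0,0,-0.45,0,0,0]],
])

```text
time_s: 25.35
ee_pos: [0.5191, 0.2783, 0.1825]
orientation: [[0.177, 0.972, 0.154], [0.744, -0.235, 0.625], [0.644, 0.004, -0.765]]
force: [0.9, 0.9, 0.5]
opening: 0.0371
gripper_force: 0.0
```

```bash
python3 - <<'E'
from h import *
snap("wrist","w7",1)
# next viewpoint over gauges B, C
legs(((.44,.13,.29),down(np.radians(-30))))
E
```

```text
[-0.181, -0.137, -0.63, -0.095, -0.663, 0.263] rows>= 5.0
```

jog_arm([
  [[-0.04,-0.03,-0.12,-0.02,-0.13,0.05],[-0.1,-0.06,-0.3,-0.04,-0.26,0.1],[-0.18,-0.1,-0.45,-0.06,-0.39,0.15],[-0.22,-0.12,-0.55,-0.08,-0.52,0.2],[-0.26,-0.11,-0.6,-0.095,-0.663,0.263],[-0.26,-0.11,-0.6,-0.095,-0.663,0.263],[-0.26,-0.11,-0.6,-0.095,-0.663,0.263],[-0.26,-0.11,-0.6,-0.095,-0.663,0.263],[-0.26,-0.11,-0.6,-0.095,-0.663,0.263]],
])

```text
time_s: 26.3
ee_pos: [0.4446, 0.117, 0.2643]
orientation: [[0.498, 0.867, -0.005], [0.867, -0.498, 0.001], [-0.002, -0.005, -1.0]]
force: [0.2, -0.5, 1.0]
opening: 0.0371
gripper_force: 0.0
```

```bash
python3 - <<'E'
from h import *
snap("wrist","w8",1.5)
a=cv2.imread("pics/w8.png")[:400];b=cv2.imread("pics/w7.png")[50:250,100:484]
c=np.zeros((600,768,3),np.uint8);c[:400]=a;c[400:600,:384]=b;cv2.imwrite("pics/c1.png",c)
E
```

```text
(no output)
```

View pics/c1.png

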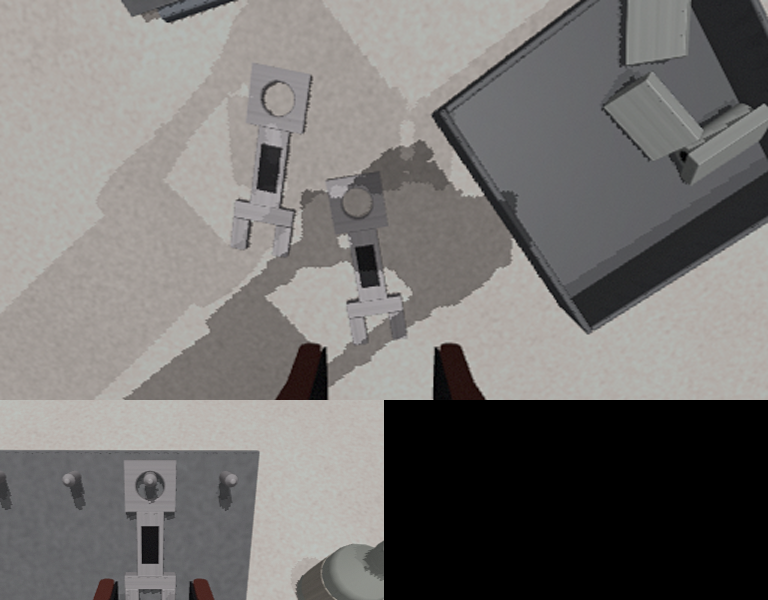

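```bash
python3 - <<'E'
from h import *
d=np.radians
for e,b in(((357,202),(375,306)),((278,98),(264,212))):
    m,a=gauge("w8",e,b); R=down(d(a-90)); legs(((*m,.06),R),((*m,.003),R),((*m,.2),R))
E
```

```text
origin [0.4223 0.1017] yaw 69.2 len(90) 90.5
[-0.08, -0.036, 0.682, -0.004, 0.001, -0.152] rows>= 4.1
[0.0, 0.0, 0.19, 0.0, 0.0, 0.0] rows>= 1.1
[0.0, 0.0, -0.657, 0.0, 0.0, 0.0] rows>= 3.9
origin [0.3965 0.209 ] yaw 49.4 len(90) 88.9
[0.188, -0.289, 0.683, -0.004, 0.002, 0.18] rows>= 4.6
[0.0, 0.0, 0.19, 0.0, 0.0, 0.0] rows>= 1.1
[0.0, 0.0, -0.657, 0.0, 0.0, 0.0] rows>= 3.9
```

jog_arm([
  [[-0.04,-0.02,0.12,0,0,-0.06],[-0.08,-0.036,0.25,0,0,-0.12],[-0.08,-0.036,0.4,0,0,-0.152],[-0.08,-0.036,0.55,0,0,-0.152],[-0.08,-0.036,0.67,0,0,-0.152],[-0.08,-0.036,0.76,0,0,-0.152],[-0.08,-0.036,0.83,0,0,-0.152],[-0.08,-0.036,0.87,0,0,-0.152],[-0.08,-0.036,0.87,0,0,-0.152],[-0.08,-0.036,0.87,0,0,-0.152]],
])

```text
time_s: 27.35
ee_pos: [0.423, 0.1014, 0.0055]
orientation: [[0.355, 0.935, -0.003], [0.935, -0.355, 0.0], [-0.001, -0.003, -1.0]]
force: [-0.2, -0.7, -0.0]
opening: 0.0368
gripper_force: 0.0
```

jog_arm([
  [[0,0,0,0,0,0],[0,0,0,0,0,0],[0,0,0,0,0,0],[0,0,0,0,0,0],[0,0,0,0,0,0],[0,0,0,0,0,0],[0,0,0,0,0,0]],
], gripper=0, grip_force=30)

```text
time_s: 28.05
ee_pos: [0.4233, 0.1016, 0.006]
orientation: [[0.355, 0.935, -0.002], [0.935, -0.355, 0.0], [-0.001, -0.002, -1.0]]
force: [-1.4, 0.6, 5.6]
opening: 0.0236
gripper_force: 30.0
```

jog_arm([
  [[0,0,-0.05,0,0,0],[0,0,-0.15,0,0,0],[0,0,-0.3,0,0,0],[0,0,-0.45,0,0,0],[0,0,-0.6,0,0,0],[0,0,-0.75,0,0,0],[0,0,-0.87,0,0,0],[0,0,-0.87,0,0,0],[0,0,-0.87,0,0,0]],
])

```text
time_s: 28.95
ee_pos: [0.4238, 0.1015, 0.2657]
orientation: [[0.355, 0.935, -0.003], [0.935, -0.355, -0.0], [-0.001, -0.002, -1.0]]
force: [1.1, -0.2, -1.9]
opening: 0.0232
gripper_force: 30.0
```

```bash
python3 - <<'E'
from h import *
legs(hang(2,.13),hang(2,.06),hang(2,.005))
E
```

```text
[0.661, -0.14, 0.315, 0.04, 0.667, -0.117] rows>= 4.7
[0.0, 0.0, 0.233, 0.0, 0.0, 0.0] rows>= 1.4
[0.0, -0.0, 0.183, 0.0, 0.0, 0.0] rows>= 1.1
```

jog_arm([
  [[0.08,-0.02,0.02,0.005,0.09,-0.015],[0.18,-0.04,0.06,0.01,0.2,-0.03],[0.3,-0.06,0.11,0.02,0.32,-0.05],[0.42,-0.09,0.17,0.03,0.44,-0.08],[0.54,-0.12,0.24,0.035,0.55,-0.1],[0.62,-0.135,0.29,0.04,0.63,-0.11],[0.661,-0.14,0.315,0.04,0.667,-0.117],[0.661,-0.14,0.315,0.04,0.667,-0.117],[0.661,-0.14,0.315,0.04,0.667,-0.117]],
])

```text
time_s: 29.85
ee_pos: [0.4534, 0.3013, 0.169]
orientation: [[0.182, 0.972, 0.147], [0.746, -0.234, 0.624], [0.641, -0.004, -0.768]]
force: [0.2, 0.3, -0.6]
opening: 0.0233
gripper_force: 30.0
```

jog_arm([
  [[0,0,0.06,0,0,0],[0,0,0.13,0,0,0],[0,0,0.2,0,0,0],[0,0,0.23,0,0,0],[0,0,0.23,0,0,0],[0,0,0.23,0,0,0]],
])

```text
time_s: 30.45
ee_pos: [0.4648, 0.3447, 0.1191]
orientation: [[0.179, 0.972, 0.15], [0.745, -0.233, 0.625], [0.643, -0.0, -0.766]]
force: [-0.0, -0.6, -0.7]
opening: 0.0235
gripper_force: 30.0
```

```bash
python3 - <<'E'
from h import *
legs(hang(2,.06),hang(2,.007))
snap("wrist","w9",2.5,(190,110,320,300))
i=cv2.imread("pics/w9.png")
g=cv2.cvtColor(i,cv2.COLOR_BGR2GRAY)
print(i.shape)
E
```

```text
[-0.001, 0.0, 0.006, -0.0, -0.0, 0.0] rows>= 0.0
[-0.0, 0.0, 0.177, 0.0, 0.0, 0.0] rows>= 1.1
(475, 325, 3)
```

jog_arm([
  [[0,0,0.03,0,0,0],[0,0,0.06,0,0,0],[0,0,0.09,0,0,0],[0,0,0.1,0,0,0],[0,0,0.1,0,0,0]],
])

```text
time_s: 31.0
ee_pos: [0.4685, 0.3639, 0.0941]
orientation: [[0.18, 0.973, 0.148], [0.745, -0.233, 0.625], [0.642, -0.002, -0.767]]
force: [-0.4, 1.1, -1.4]
opening: 0.0236
gripper_force: 30.0
```

No contact; the eye is over the peg. Finish, release and retreat.

jog_arm([
  [[0,0,0.03,0,0,0],[0,0,0.06,0,0,0],[0,0,0.08,0,0,0],[0,0,0.083,0,0,0],[0,0,0.083,0,0,0],[0,0,0.083,0,0,0]],
])

```text
time_s: 31.6
ee_pos: [0.4725, 0.3792, 0.076]
orientation: [[0.179, 0.973, 0.148], [0.745, -0.233, 0.625], [0.642, -0.001, -0.766]]
force: [-3.9, -5.0, 2.5]
opening: 0.024
gripper_force: 30.0
```

jog_arm([
  [[0,0,0,0,0,0],[0,0,0,0,0,0],[0,0,0,0,0,0],[0,0,0,0,0,0],[0,0,0,0,0,0]],
], gripper=0.42)

```text
time_s: 32.1
ee_pos: [0.4727, 0.3793, 0.0761]
orientation: [[0.179, 0.972, 0.149], [0.745, -0.233, 0.625], [0.643, -0.001, -0.766]]
force: [1.0, -0.3, 0.5]
opening: 0.0367
gripper_force: 0.0
```

jog_arm([
  [[0,0,-0.03,0,0,0],[0,0,-0.08,0,0,0],[0,0,-0.16,0,0,0],[0,0,-0.26,0,0,0],[0,0,-0.38,0,0,0],[0,0,-0.45,0,0,0],[0,0,-0.45,0,0,0]],
])

```text
time_s: 32.8
ee_pos: [0.4539, 0.2937, 0.1835]
orientation: [[0.177, 0.972, 0.156], [0.744, -0.236, 0.625], [0.644, 0.005, -0.765]]
force: [0.8, -0.1, 0.3]
opening: 0.0372
gripper_force: 0.0
```

```bash
python3 - <<'E'
from h import *
snap("wrist","w10",1)
legs(((.41,.17,.26),down(np.radians(-40))))
E
```

```text
[-0.165, -0.043, -0.482, -0.152, -0.656, 0.423] rows>= 5.6
```

jog_arm([
  [[-0.03,0,-0.1,-0.02,-0.08,0.05],[-0.07,-0.02,-0.22,-0.05,-0.2,0.12],[-0.1,-0.03,-0.34,-0.08,-0.33,0.2],[-0.14,-0.04,-0.44,-0.11,-0.46,0.3],[-0.165,-0.043,-0.482,-0.14,-0.59,0.38],[-0.165,-0.043,-0.482,-0.152,-0.656,0.423],[-0.165,-0.043,-0.482,-0.152,-0.656,0.423],[-0.165,-0.043,-0.482,-0.152,-0.656,0.423],[-0.165,-0.043,-0.482,-0.152,-0.656,0.423]],
])

```text
time_s: 33.75
ee_pos: [0.4093, 0.1706, 0.2575]
orientation: [[0.641, 0.768, -0.004], [0.768, -0.641, 0.001], [-0.002, -0.004, -1.0]]
force: [-0.5, -0.4, -0.4]
opening: 0.0365
gripper_force: 0.0
```

```bash
python3 - <<'E'
from h import *
snap("wrist","w11",1.5)
a=cv2.imread("pics/w11.png")[:400];b=cv2.imread("pics/w10.png")[50:250,100:484]
c=np.zeros((600,768,3),np.uint8);c[:400]=a;c[400:600,:384]=b
camera_side=camera("side")["frame"]; s=camera_side[205:335,260:430]
c[400:600,400:662]=cv2.resize(s,(262,200),interpolation=cv2.INTER_CUBIC)
cv2.imwrite("pics/c2.png",c)
E
```

```text
(no output)
```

View pics/c2.png

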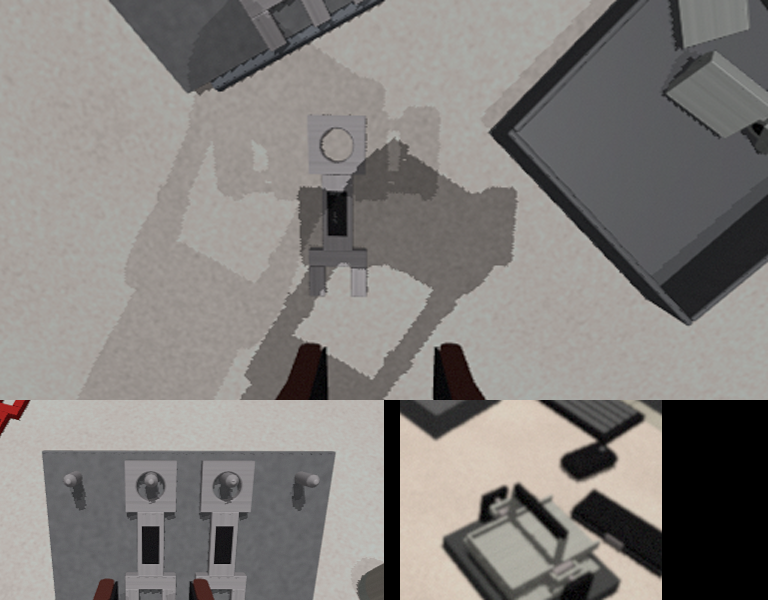

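```bash
python3 - <<'E'
from h import *
d=np.radians
m,a=gauge("w11",(337,144),(338,257)); R=down(d(a-90)); legs(((*m,.06),R),((*m,.003),R))
E
```

```text
origin [0.3964 0.2088] yaw 49.2 len(90) 89.7
[0.072, -0.114, 0.661, -0.003, 0.001, 0.014] rows>= 4.0
[0.0, 0.0, 0.19, 0.0, 0.0, 0.0] rows>= 1.1
```

jog_arm([
  [[0.04,-0.06,0.12,0,0,0],[0.072,-0.114,0.25,0,0,0.014],[0.072,-0.114,0.4,0,0,0.014],[0.072,-0.114,0.55,0,0,0.014],[0.072,-0.114,0.67,0,0,0.014],[0.072,-0.114,0.76,0,0,0.014],[0.072,-0.114,0.82,0,0,0.014],[0.072,-0.114,0.85,0,0,0.014],[0.072,-0.114,0.85,0,0,0.014],[0.072,-0.114,0.85,0,0,0.014]],
])

```text
time_s: 34.85
ee_pos: [0.397, 0.209, 0.0047]
orientation: [[0.653, 0.757, -0.002], [0.757, -0.653, 0.001], [-0.001, -0.002, -1.0]]
force: [0.0, 0.7, 0.9]
opening: 0.0366
gripper_force: 0.0
```

jog_arm([
  [[0,0,0,0,0,0],[0,0,0,0,0,0],[0,0,0,0,0,0],[0,0,0,0,0,0],[0,0,0,0,0,0],[0,0,0,0,0,0],[0,0,0,0,0,0]],
], gripper=0, grip_force=30)

```text
time_s: 35.55
ee_pos: [0.3971, 0.2094, 0.0048]
orientation: [[0.653, 0.757, -0.001], [0.757, -0.653, 0.001], [-0.001, -0.002, -1.0]]
force: [-0.1, 0.3, 5.4]
opening: 0.0233
gripper_force: 30.0
```

jog_arm([
  [[0,0,-0.05,0,0,0],[0,0,-0.15,0,0,0],[0,0,-0.3,0,0,0],[0,0,-0.45,0,0,0],[0,0,-0.6,0,0,0],[0,0,-0.75,0,0,0],[0,0,-0.87,0,0,0],[0,0,-0.87,0,0,0],[0,0,-0.87,0,0,0]],
])

```text
time_s: 36.45
ee_pos: [0.3973, 0.2091, 0.2651]
orientation: [[0.653, 0.757, -0.002], [0.757, -0.653, 0.0], [-0.001, -0.002, -1.0]]
force: [0.5, 0.2, -2.7]
opening: 0.0233
gripper_force: 30.0
```

```bash
python3 - <<'E'
from h import *
legs(hang(1,.13),hang(1,.06),hang(1,.005))
E
```

```text
[0.258, -0.253, 0.314, 0.157, 0.655, -0.436] rows>= 5.6
[0.0, -0.0, 0.233, 0.0, 0.0, 0.0] rows>= 1.4
[-0.0, 0.0, 0.183, 0.0, 0.0, 0.0] rows>= 1.1
```

jog_arm([
  [[0.03,-0.03,0.02,0.02,0.08,-0.05],[0.07,-0.07,0.06,0.04,0.18,-0.12],[0.11,-0.11,0.11,0.07,0.29,-0.2],[0.15,-0.15,0.16,0.1,0.41,-0.28],[0.2,-0.2,0.22,0.13,0.53,-0.36],[0.24,-0.24,0.28,0.15,0.62,-0.41],[0.258,-0.253,0.314,0.157,0.655,-0.436],[0.258,-0.253,0.314,0.157,0.655,-0.436],[0.258,-0.253,0.314,0.157,0.655,-0.436],[0.258,-0.253,0.314,0.157,0.655,-0.436]],
])

```text
time_s: 37.45
ee_pos: [0.3901, 0.3173, 0.1711]
orientation: [[0.18, 0.972, 0.15], [0.745, -0.234, 0.625], [0.642, -0.001, -0.767]]
force: [0.4, -0.1, -1.0]
opening: 0.0234
gripper_force: 30.0
```

jog_arm([
  [[0,0,0.06,0,0,0],[0,0,0.13,0,0,0],[0,0,0.2,0,0,0],[0,0,0.23,0,0,0],[0,0,0.23,0,0,0],[0,0,0.23,0,0,0]],
])

```text
time_s: 38.05
ee_pos: [0.4005, 0.3605, 0.1185]
orientation: [[0.179, 0.972, 0.15], [0.745, -0.233, 0.625], [0.643, -0.0, -0.766]]
force: [-0.1, -0.7, -1.0]
opening: 0.0234
gripper_force: 30.0
```

```bash
python3 - <<'E'
from h import *
legs(hang(1,.06),hang(1,.006))
E
```

```text
[-0.001, 0.001, 0.004, -0.0, -0.0, -0.0] rows>= 0.0
[-0.0, -0.0, 0.18, 0.0, 0.0, 0.0] rows>= 1.1
```

jog_arm([
  [[0,0,0.03,0,0,0],[0,0,0.06,0,0,0],[0,0,0.09,0,0,0],[0,0,0.1,0,0,0],[0,0,0.1,0,0,0]],
])

```text
time_s: 38.55
ee_pos: [0.4042, 0.3793, 0.0934]
orientation: [[0.181, 0.972, 0.148], [0.745, -0.233, 0.625], [0.642, -0.003, -0.767]]
force: [-0.1, -0.2, -1.2]
opening: 0.0235
gripper_force: 30.0
```

jog_arm([
  [[0,0,0.03,0,0,0],[0,0,0.06,0,0,0],[0,0,0.08,0,0,0],[0,0,0.083,0,0,0],[0,0,0.083,0,0,0]],
])

```text
time_s: 39.05
ee_pos: [0.4082, 0.3946, 0.075]
orientation: [[0.18, 0.972, 0.148], [0.746, -0.233, 0.624], [0.642, -0.002, -0.767]]
force: [-2.3, -4.0, 1.9]
opening: 0.0237
gripper_force: 30.0
```

jog_arm([
  [[0,0,0,0,0,0],[0,0,0,0,0,0],[0,0,0,0,0,0],[0,0,0,0,0,0],[0,0,0,0,0,0]],
], gripper=0.42)

```text
time_s: 39.55
ee_pos: [0.4085, 0.3948, 0.0754]
orientation: [[0.18, 0.972, 0.149], [0.745, -0.234, 0.625], [0.643, -0.001, -0.766]]
force: [0.5, 0.1, 0.0]
opening: 0.037
gripper_force: 0.0
```

jog_arm([
  [[0,0,-0.03,0,0,0],[0,0,-0.08,0,0,0],[0,0,-0.16,0,0,0],[0,0,-0.26,0,0,0],[0,0,-0.38,0,0,0],[0,0,-0.45,0,0,0],[0,0,-0.45,0,0,0],[0,0,-0.45,0,0,0]],
])

```text
time_s: 40.35
ee_pos: [0.3886, 0.3101, 0.1789]
orientation: [[0.18, 0.972, 0.151], [0.745, -0.235, 0.625], [0.643, -0.0, -0.766]]
force: [0.6, 0.5, 0.1]
opening: 0.0369
gripper_force: 0.0
```

```bash
python3 - <<'E'
from h import *
a=camera("wrist")["frame"];s=camera("scene")["frame"];d=camera("side")["frame"]
c=np.zeros((600,800,3),np.uint8);R=lambda i,w,h:cv2.resize(i,(w,h),interpolation=cv2.INTER_CUBIC)
c[:300,:400]=R(a,400,300);c[:300,400:]=R(s[130:340,60:340],400,300);c[300:,:400]=R(d[110:335,150:450],400,300)
c[300:,400:]=R(s[195:275,210:310],400,300)
cv2.imwrite("pics/c3.png",c)
E
```

```text
(no output)
```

View pics/c3.png

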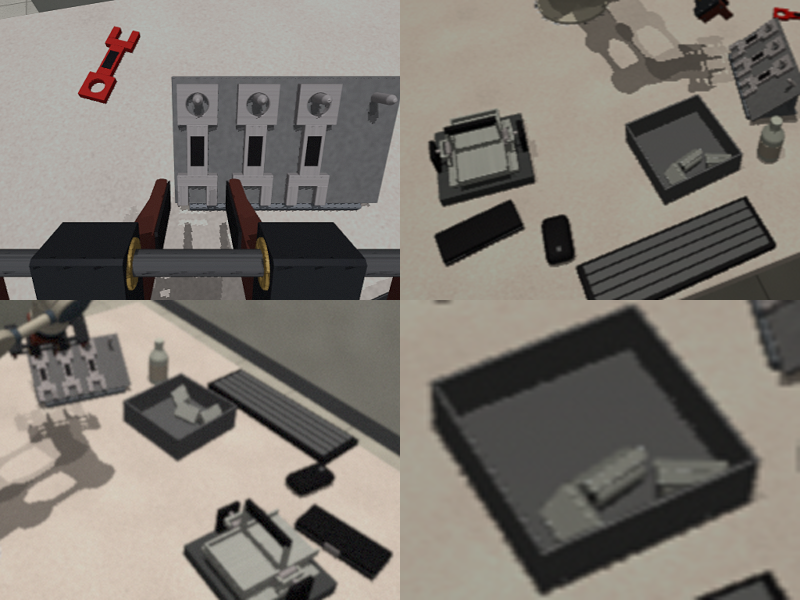

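```bash
python3 -c "
from plant import job
print(job.job_done())"
```

```text
the job is handed in; nothing more can be done
None
```

The job is handed in: the last pictures show all three blocks in the bin, the empty tray home under the rollers and the three gauges on pegs 1 to 3; the single ball is on the side away from the robot, not nearest as the task says, and the tray's open end sits above it because the tray cannot seat any other way.

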